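# Catch the instrument case's falling lid and lower it shut

### The arm

A 7-joint arm with a two-finger parallel gripper is mounted at the origin on the work surface. World frame = base frame: x ahead of the robot, y to its left, z up, the work surface at z = 0. Lengths are in mm, angles in rad, forces in N, time in s.
With the tool pointing down it reaches from about 400 to 900 mm from the base axis. Payload 5.5 kg.
Tool frame: the origin (TCP) lies at the very end of the fingers, on their centre line; the grasp point (between the pads) lies 19 mm behind it (ctrl.grip_depth is the distance from the TCP to the grasp point, in mm); z points along the fingers, y is the line along which they close (so a half turn about z gives the same grasp; the last joint's range is limited). The gripper opens to 92 mm and grips with 3 to 60 N. Pads are 19 mm wide; open, the fingers measure 130 mm over their backs; the gripper's body (75 mm by 190 mm) begins 47 mm behind the grasp point.
Start: joints at [-0.973, 0.501, -0.427, 1.55, 0.221, 1.138, -0.21], TCP at [213.539, 613.923, 195.529] pointing down, gripper open.
Joint ranges: [-2.88, 2.88], [-0.31, 2.03], [-1.54, 1.56], [0.2, 2.42], [-1.41, 4.55], [0.19, 2.02], [-2.57, 2.57]. Speed limits (rad/s): [2.57, 2.57, 3.14, 3.14, 3.14, 3.14, 3.14].

### API

Orientations are given as a rotation vector (axis times angle).
In Python, from cell import ctrl gives the robot as it stands. The module is installed in compiled form; this text tells all that it offers.
- The arm moves only by the tool drive_tool, never from a script. Its argument "deltas" is a list of rows, each an object of numbers: "dx", "dy", "dz": the shift along the world's x, y, z as a fraction of full scale; "rx", "ry", "rz": the turn, a rotation vector about the world's x, y, z as a fraction of full scale; "claw": the closure, from -1 (fully open) to 1 (shut). A call has 1 to 8 rows; each row shifts and turns the commanded pose from where the row before left it; what a row does not reach is not made up. Full scale, the value 1, is 12 cm for a shift and 30 degrees for a turn. A row lasts 1/12 s, in which the tool goes at most 41.7 mm and 7.16 degrees, less where a joint would pass 70% of its speed; a pose out of reach is approached as far as the arm can. A call with a number of a shift or a turn outside -1 to 1 is refused whole. A call with a gripper value outside its range is refused whole. The fingers move at their own pace and stop on an object; the grip force is fixed at half the most. Time passes only in rows, so rows that do not move let the fingers close. It gives the time, the measured TCP pose, the force, the opening and the grip force at its end, in the units of the state.
- ctrl.get_obs(): the state, without advancing time (a new reading comes with each control period).
- ctrl.camera(name): name is "scene" or "side" or "wrist"; returns a dict with "frame" (480x640x3 uint8, blue, green, red), "intrinsics" (3x3 intrinsics, pixels), "extrinsics" (4x4, takes a point from world to camera coordinates). Camera axes: x right, y down, z forward; pixel columns grow to the right and rows downward; lengths in mm; the calibration is good to about 2 mm. A picture is of the moment at which its call begins. There is no depth.
- ctrl.job_done(): hands the job in; it is judged then, once.
The state is a dict: "t": time; "q": joint angles; "dq": joint speeds; "effort": joint torques, N m; "tool_pos": TCP position; "tool_rot": TCP orientation; "ft_force": force on the tool from outside, world axes, zero at the start; "wrist_torque": the same for the moment, N m; "finger_gap": finger opening in mm; "grasp_force": force on a finger pad.
Only numpy, scipy, OpenCV 4.12 (cv2) and the standard library are available. Lean on these libraries where they do the work, as an engineer would, in place of code of your own. Each camera call takes 0.05 s, during which the arm holds its last target. There are 200 camera calls.

### The job

Close the black instrument case without a bang: with the fingers, tip its upstanding yellow lid forward from behind until it starts to fall, catch it on a finger before it is half-way down, and let it down slowly on the finger until it is fully shut. Only touch the lid, do not pinch or force it, never let it drop onto the case, leave everything else where it is, and finish with the hand clear.

Things in the scene. Friction and masses are not known exactly. Their poses are not given: they have to be found in the camera images.
- case: Black case fixed to the table, 180 mm front to back (own x), 220 wide (own y), 100 high. Origin: centre of its underside. Own -x points to its front, where the lid's lip comes down; own +x to the hinge side. In its foam lie a loose gauge and fittings, all below the rim.
- lid (a joint): Angle of the yellow lid (12 mm plate, about 0.3 kg): 0 shut and level, pi/2 upright, 1.9 its stop, leaning back. Starts at 1.54 to 1.66. Friction holds it near upright; below about 1.28 to 1.34 it falls: 1.8 s or more from 1.25 to 0.70, then at 0.6 to 0.9 rad/s (13 to 20 cm/s at the lip) until it hits the case, which is dropping it. Lower it well under 0.5 rad/s.
- lid_hinge (a point): Point on the hinge line along the case's top rear edge (own x +90 mm of the case, 100 mm above the table), middle of the lid's width, in the plane of the lid's underside.
- lid_lip (a point): Middle of the free edge of the lid's red lip, on its underside (which looks to the front when upright), 220 mm from lid_hinge. The lip is 8 mm thick, 120 mm wide, and when shut sticks out 40 mm in front of the case, 100 mm above the table with free space below. Held there the lid weighs about 1.5 N.
- gauge: Loose pressure gauge lying in the case's foam, black with a white face, 64 mm across, 26 mm thick, 50 mm above the table. Origin: centre of its underside. To be left alone.
- cutter: Loose steel ring, 76 mm across, 30 mm high. Origin: centre of its underside. To be left alone.
- tin: Loose aluminium tin, 64 mm across, 45 mm high. Origin: centre of its underside. To be left alone.
- stone: Loose terracotta-coloured porous disc, 70 mm across, 14 mm thick. Origin: centre of its underside. To be left alone.
- grease: Loose amber jar, 60 mm across, 70 mm high. Origin: centre of its underside. To be left alone.
- wash: Loose white bottle, 68 mm across, 150 mm high. Origin: centre of its underside. To be left alone.
- driver: Loose screwdriver, 190 mm long, lying on the table left of the case. Origin: centre of its underside. To be left alone.

How it is judged:
By the outcome, as a careful person would: the job done as asked, in the order asked, and still so for the second after the job is handed in, with the robot touching nothing.
It also fails if it takes over 48 s, if anything falls off the work surface, if the arm or the gripper's body presses on something with over 40 N, if the wrist force passes 120 N, or if a joint passes its speed limit or range.

## Working session

There is one attempt and no reset: what is moved stays moved. The work goes in short steps, Python scripts to look and compute and a tool call to move; the robot and the scene stay as the last step left them, time stands still between calls to the robot, and variables do not carry over. Pictures are saved under pics/ and viewed, at most 12 in all, crops included, and the job is handed in when it is done.

Besides the shell and the picture viewer there is one more tool, called after ">>>" by a JSON object that holds its "api" and its "payload". drive_tool: Moves the arm, as the interface text tells. Its arguments: {"type":"object","properties":{"deltas":{"type":"array","items":{"type":"object","properties":{"dx":{"type":"number"},"dy":{"type":"number"},"dz":{"type":"number"},"rx":{"type":"number"},"ry":{"type":"number"},"rz":{"type":"number"},"claw":{"type":"number"}}}}},"required":["deltas"]}

```bash
mkdir -p pics; python3 - <<'E'
from cell import ctrl
import cv2,numpy as np
ims=[]
for n in("scene","side"):
    c=ctrl.camera(n);cv2.imwrite(f"pics/{n}0.png",c["frame"]);np.savez(f"{n}0.npz",**c)
    print(n,c["intrinsics"].round(1).tolist(),c["extrinsics"].round(3).tolist())
o=ctrl.get_obs();print({k:np.round(v,3).tolist() for k,v in o.items()})
E
```

```text
scene [[536.2, 0.0, 318.1], [0.0, 536.2, 240.8], [0.0, 0.0, 1.0]] [[0.802, 0.597, -0.0, -444.778], [0.462, -0.62, -0.634, -177.119], [-0.379, 0.509, -0.773, 1381.105], [0.0, 0.0, 0.0, 1.0]]
side [[524.0, 0.0, 317.0], [0.0, 524.0, 243.8], [0.0, 0.0, 1.0]] [[0.98, -0.199, 0.019, -532.128], [-0.099, -0.568, -0.817, 146.2], [0.173, 0.799, -0.576, 1176.079], [0.0, 0.0, 0.0, 1.0]]
{'t': 0.1, 'q': [-0.973, 0.502, -0.427, 1.551, 0.221, 1.138, -0.21], 'dq': [0.002, -0.002, -0.001, -0.002, 0.001, 0.0, 0.001], 'effort': [-0.011, -56.787, -5.838, -27.992, -0.069, 0.024, 0.0], 'tool_pos': [213.366, 613.27, 194.578], 'tool_rot': [-0.523, -3.097, 0.003], 'ft_force': [-0.338, -0.273, -0.371], 'wrist_torque': [-0.007, 0.044, 0.006], 'grasp_force': 0.0, 'finger_gap': 91.72}
```

View pics/scene0.png

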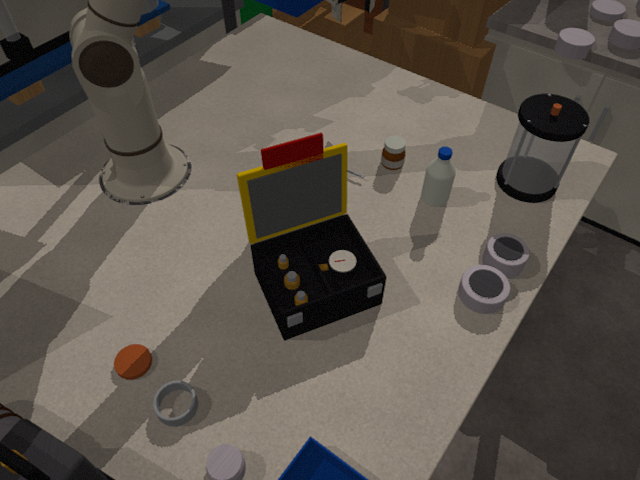

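View pics/side0.png

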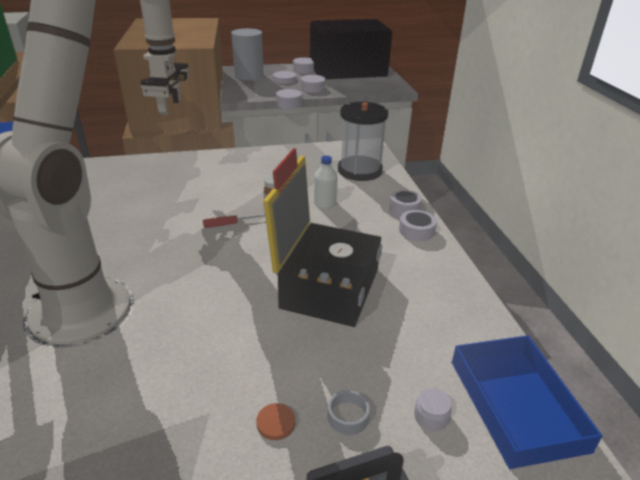

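The scene view shows the black case at about (318,275) with its lid upright behind it (red lip at 293,151). In the side view the case is at (330,272) and the lid edge runs from (272,262) to (303,165), so the front faces +x, away from the robot. Next I'll zoom in on the corners.

```bash
python3 - <<'E'
import cv2,numpy as np
a=cv2.imread("pics/scene0.png")[125:345,225:405];b=cv2.imread("pics/side0.png")[140:330,245:400]
a=cv2.resize(a,None,fx=2.4,fy=2.4,interpolation=3);b=cv2.resize(b,None,fx=2.4,fy=2.4,interpolation=3)
h=max(a.shape[0],b.shape[0]);o=np.zeros((h,a.shape[1]+b.shape[1],3),np.uint8);o[:a.shape[0],:a.shape[1]]=a;o[:b.shape[0],a.shape[1]:]=b
o=cv2.convertScaleAbs(o,alpha=1.5,beta=20)
cv2.imwrite("pics/crop.png",o);print(o.shape)
E
```

```text
(528, 804, 3)
```

View pics/crop.png

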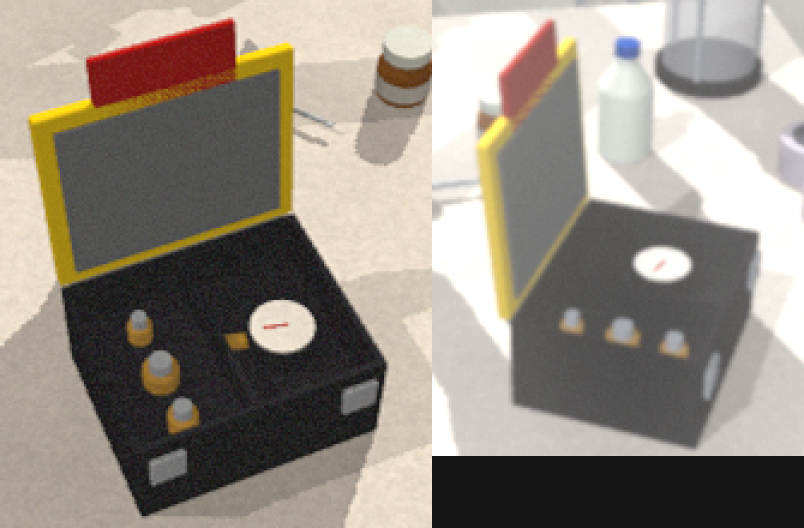

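The crop shows the lid's lip free edge at scene-crop (88,60)-(234,20) and side-crop (500,75)-(553,22). The case's top rear corners are at scene-crop (64,290) and (294,212), and side-crop (513,318) and (583,200).

```bash
cat >h.py <<'E'
import numpy as np
def load(n):
    return np.load(n)
def ray(c,p):
    K,E=c["intrinsics"],c["extrinsics"];R=E[:3,:3];o=-R.T@E[:3,3];d=R.T@np.linalg.inv(K)@[p[0],p[1],1];return o,d/np.linalg.norm(d)
def plane(c,p,z):
    o,d=ray(c,p);return o+d*(z-o[2])/d[2]
def tri(c1,p1,c2,p2):
    o1,d1=ray(c1,p1);o2,d2=ray(c2,p2);s=np.linalg.lstsq(np.c_[d1,-d2],o2-o1,rcond=None)[0]
    a,b=o1+s[0]*d1,o2+s[1]*d2;return (a+b)/2,np.linalg.norm(a-b)
E
python3 - <<'E'
from h import *
import numpy as np
A=load("scene0.npz");B=load("side0.npz")
a=lambda x,y:(x/2.4+225-.3,y/2.4+125-.3)
b=lambda x,y:((x-432)/2.4+245-.3,y/2.4+140-.3)
np.set_printoptions(precision=1,suppress=True)
for n,p in dict(rl=(64,290),rr=(294,212),fr=(385,362)).items():print("sc",n,plane(A,a(*p),100))
for n,p in dict(fl=(143,515),fr=(377,430)).items():print("sc0",n,plane(A,a(*p),0))
for n,p in dict(rl=(513,318),rr=(583,200),fr=(758,233)).items():print("si",n,plane(B,b(*p),100))
for n,p in dict(rl=(515,403),fl=(697,447)).items():print("si0",n,plane(B,b(*p),0))
for n,p,q in (("lipL",(88,60),(500,75)),("lipR",(234,20),(553,22)),("lidTL",(32,122),(484,145)),("lidTR",(294,46),(576,40)),("rl",(64,290),(513,318)),("rr",(294,212),(583,200))):print(n,*tri(A,a(*p),B,b(*q)))
for nm,p in dict(jar=(405,85),).items(): print(nm,plane(A,a(*p),0))
print("wash",plane(A,(436,200),5),"driver",plane(B,(205,223),10),plane(B,(238,219),10),plane(B,(268,217),10),"stone",plane(A,(133,362),7),"ring",plane(A,(175,403),15))
E
```

```text
sc rl [440.5 -75.8 100. ]
sc rr [546.8 115.3 100. ]
sc fr [700.5  23.6 100. ]
sc0 fl [ 591.6 -163.5    0. ]
sc0 fr [703.4  24.    0. ]
si rl [441.  -71.9 100. ]
si rr [539.6 110.3 100. ]
si fr [700.8  21.1 100. ]
si0 rl [440.2 -75.   -0. ]
si0 fl [ 595.1 -163.4    0. ]
lipL [442.5 -19.3 318.1] 0.010187724465522463
lipR [503.4  81.5 317.2] 3.4441537964209195
lidTL [422.1 -65.4 278.8] 0.4453958013745557
lidTR [532.5 123.3 277.3] 3.925263894132001
rl [441.1 -76.3 102.4] 1.954043854762953
rr [542.2 122.4  91.5] 0.9788995644813905
jar [488.9 419.9   0. ]
wash [650.4 353.9   5. ] driver [285.1 295.2  10. ] [376.6 300.5  10. ] [461.  296.8  10. ] stone [ 391.1 -378.9    7. ] ring [ 520.  -389.3   15. ]
```

```bash
python3 - <<'E'
import numpy as np,itertools
from scipy.spatial.transform import Rotation as R
q=np.array([-0.973,0.5015,-0.427,1.551,0.221,1.138,-0.21]);T=R.from_rotvec([-0.523,-3.097,0.003])
for s in itertools.product([1,-1],repeat=3):
    s3,s5,s6=s
    M=R.from_euler('YZYZY',[q[1],s3*q[2],q[3],s5*q[4],s6*q[5]])
    z=M.as_matrix()[:,2]
    print(s,z.round(3), M.as_matrix()[:,1].round(3))
E
```

```text
Traceback (most recent call last):
  File "scipy/spatial/transform/_rotation.pyx", line 1413, in scipy.spatial.transform._rotation.Rotation.from_euler
ValueError: Expected axis specification to be a non-empty string of upto 3 characters, got YZYZY
```

>>> {"api": "drive_tool", "payload": {"deltas": [{"dz": 0.34,"claw": -0.3},{"dz": 0.34,"claw": -0.3},{"dz": 0.34,"claw": -0.3},{"dz": 0.34,"claw": -0.3},{"dx": 0.15,"dy": -0.25,"dz": 0.15,"claw": -0.3},{"dx": 0.15,"dy": -0.25,"dz": 0.15,"claw": -0.3},{"dx": 0.15,"dy": -0.25,"dz": 0.15,"claw": -0.3}]}}

```text
invalid input at $.deltas[0]: expected keys dx, dy, dz, rx, ry, rz, claw
```

```bash
python3 -c "
from cell import ctrl
o=ctrl.get_obs();print(o['t'],[o[k].round(3).tolist() for k in('q','tool_pos','tool_rot')],o['finger_gap'])"
```

```text
0.1 [[-0.973, 0.502, -0.427, 1.551, 0.221, 1.138, -0.21], [213.366, 613.27, 194.578], [-0.523, -3.097, 0.003]] 91.72018781872467
```

```bash
python3 - <<'E'
import numpy as np,itertools
from scipy.spatial.transform import Rotation as R
q=np.array([-0.973,0.5015,-0.427,1.551,0.221,1.138,-0.21])
Y=lambda a:R.from_euler('y',a);Z=lambda a:R.from_euler('z',a)
for s3,s5,s4,s6 in itertools.product([1,-1],repeat=4):
    M=(Y(q[1])*Z(s3*q[2])*Y(s4*q[3])*Z(s5*q[4])*Y(s6*q[5])).as_matrix()
    if M[2,2]<-.9:print(s3,s5,s4,s6,M[:,2].round(3), M[:,1].round(3))
E
```

```text
1 1 1 1 [-0.001  0.    -1.   ] [ 0.456  0.89  -0.   ]
1 -1 1 1 [-0.145 -0.362 -0.921] [ 0.252  0.886 -0.388]
-1 1 1 1 [-0.145  0.362 -0.921] [-0.252  0.886  0.388]
-1 -1 1 1 [-0.001 -0.    -1.   ] [-0.456  0.89   0.   ]
```

>>> {"api": "drive_tool", "payload": {"deltas": [{"dx": 0,"dy": 0,"dz": 0.34,"rx": 0,"ry": 0,"rz": 0,"claw": -0.3},{"dx": 0,"dy": 0,"dz": 0.34,"rx": 0,"ry": 0,"rz": 0,"claw": -0.3},{"dx": 0,"dy": 0,"dz": 0.34,"rx": 0,"ry": 0,"rz": 0,"claw": -0.3},{"dx": 0,"dy": 0,"dz": 0.34,"rx": 0,"ry": 0,"rz": 0,"claw": -0.3},{"dx": 0.15,"dy": -0.25,"dz": 0.15,"rx": 0,"ry": 0,"rz": 0,"claw": -0.3},{"dx": 0.15,"dy": -0.25,"dz": 0.15,"rx": 0,"ry": 0,"rz": 0,"claw": -0.3},{"dx": 0.15,"dy": -0.25,"dz": 0.15,"rx": 0,"ry": 0,"rz": 0,"claw": -0.3}]}}

```text
t: 0.68
tool_pos: [267.3, 523.1, 413.3]
tool_rot: [-0.52, -3.098, 0.0]
ft_force: [0.6, 0.3, 0.5]
finger_gap: 59.9
grasp_force: 0.0
```

```bash
python3 -c "
from cell import ctrl
o=ctrl.get_obs();print(o['t'],[o[k].round(3).tolist() for k in('q','tool_pos','tool_rot')],o['finger_gap'])"
```

```text
0.6833 [[-0.812, 0.259, -0.426, 1.389, 0.106, 1.516, 0.006], [267.344, 523.087, 413.34], [-0.52, -3.098, 0.0]] 59.94555241271959
```

>>> {"api": "drive_tool", "payload": {"deltas": [{"dx": 0.14,"dy": -0.29,"dz": 0.07,"rx": 0,"ry": 0,"rz": 0,"claw": -0.3},{"dx": 0.14,"dy": -0.29,"dz": 0.07,"rx": 0,"ry": 0,"rz": 0,"claw": -0.3},{"dx": 0.14,"dy": -0.29,"dz": 0.07,"rx": 0,"ry": 0,"rz": 0,"claw": -0.3},{"dx": 0.14,"dy": -0.29,"dz": 0.07,"rx": 0,"ry": 0,"rz": 0,"claw": -0.3},{"dx": 0.14,"dy": -0.29,"dz": 0.07,"rx": 0,"ry": 0,"rz": 0,"claw": -0.3},{"dx": 0.14,"dy": -0.29,"dz": 0.07,"rx": 0,"ry": 0,"rz": 0,"claw": -0.3}]}}

```text
t: 1.18
tool_pos: [368.6, 313.1, 463.3]
tool_rot: [-0.523, -3.098, 0.0]
ft_force: [1.2, -0.5, 0.7]
finger_gap: 59.7
grasp_force: 0.0
```

```bash
cat >fk.py <<'E'
import numpy as np
from scipy.spatial.transform import Rotation as R
from scipy.optimize import least_squares
Y=lambda a:R.from_euler('y',a);Z=lambda a:R.from_euler('z',a)
def fk(q,p):
    c,e,d1,a0,L1,a1,L2,a2,L3,a3=p
    A=Z(c-q[0]);P=A.apply([a0,0,d1]);A=A*Y(q[1])*Z(-q[2]);P=P+A.apply([a1,0,L1])
    A=A*Y(q[3])*Z(-q[4]);P=P+A.apply([a2,0,L2]);A=A*Y(q[5])*Z(e-q[6]);return P+A.apply([0,0,L3])+0*a3,A
D=[([-0.973,0.5015,-0.427,1.551,0.221,1.138,-0.21],[213.4,613.3,194.6],[-0.523,-3.097,.003]),
([-0.812,0.259,-0.426,1.389,0.106,1.516,0.006],[267.3,523.1,413.3],[-.52,-3.098,0])]
def fit(D):
    def f(p):
        r=[]
        for q,x,rv in D:
            P,A=fk(q,p);r+=list(P-x)+list(300*(A.inv()*R.from_rotvec(rv)).as_rotvec())
        return np.array(r+list(np.array([p[3],p[5],p[7]])*.03))
    best=None
    for c in(0,1.57,3.14,-1.57):
        for e in(0,1.57,3.14,-1.57):
            s=least_squares(f,[c,e,330,0,400,0,400,0,250,0])
            if best is None or s.cost<best.cost:best=s
    return best
E
python3 - <<'E'
from fk import *
from cell import ctrl
o=ctrl.get_obs();print(o['t'],[o[k].round(3).tolist() for k in('q','tool_pos','tool_rot')],o['finger_gap'])
D.append((o['q'],o['tool_pos'],o['tool_rot']))
b=fit(D);print(b.cost,b.x.round(3))
E
```

```text
1.1833 [[-0.502, 0.033, -0.266, 1.526, 0.009, 1.585, 0.468], [368.616, 313.062, 463.322], [-0.523, -3.098, 0.0]] 59.67996750892397
1.4825444873707325 [-5.7000000e-02  1.5130000e+00  1.0176142e+04 -5.4510000e+00
  4.7280200e+02  1.4159000e+01  4.6294800e+02 -4.6434000e+01
  1.0237633e+04  0.0000000e+00]
```

```bash
cat >ik.py <<'E'
from fk import *
lo=np.array([-2.88,-.31,-1.54,.2,-1.41,.19,-2.57]);hi=np.array([2.88,2.03,1.56,2.42,4.55,2.02,2.57])
f=np.array([.866,-.5,0]);w=np.array([.5,.866,0]);H=np.array([492.5,20,100]);zz=np.array([0,0,1.])
def target(th,sg,tilt=np.pi/6,r=203,wp=-35,n=-4,thg=None):
    thg=th if thg is None else thg
    rad=lambda t:np.cos(t)*f+np.sin(t)*zz
    nn=lambda t:np.sin(t)*f-np.cos(t)*zz
    z=np.cos(tilt)*w-np.sin(tilt)*rad(thg);y=sg*nn(thg);x=np.cross(y,z)
    return H+r*rad(th)+n*nn(th)+wp*w,R.from_matrix(np.c_[x,y,z])
def ik(P,A,p,q0=None,N=12):
    g=np.random.default_rng(0);best=None
    mid=(lo+hi)/2
    def res(q):
        X,B=fk(q,p);return np.r_[(X-P)/10,30*(B.inv()*A).as_rotvec(),.02*(q-(mid if q0 is None else q0))]
    for i in range(N if q0 is None else 2):
        s=least_squares(res,np.clip(g.uniform(lo,hi) if q0 is None else q0,lo+.01,hi-.01),bounds=(lo,hi))
        if best is None or s.cost<best.cost:best=s
    X,B=fk(best.x,p);return best.x,np.linalg.norm(X-P),(B.inv()*A).magnitude()
E
python3 - <<'E'
from ik import *
for d1 in(200,330):
  p=[-.057+0,1.513,d1,-5,473,14,463,-46,d1+61,0]
  for sg in(1,-1):
   for tilt in(.52,.8):
    for th in(1.66,1.0,.3,0):
      q,e,a=ik(*target(th,sg,tilt),p);print(d1,sg,tilt,th,q.round(2),round(e,1),round(a,2))
E
```

```text
200 1 0.52 1.66 [ 0.12 -0.05  0.22  2.21 -1.19  1.15  0.5 ] 0.0 0.0
200 1 0.52 1.0 [ 0.67  0.42 -0.34  1.77 -0.99  1.41 -0.11] 0.0 0.0
200 1 0.52 0.3 [ 0.94  1.05 -0.86  1.44 -0.62  1.44 -0.86] 0.0 0.0
200 1 0.52 0 [ 0.92  1.22 -0.85  1.36 -0.62  1.49 -1.06] 0.0 0.0
200 1 0.8 1.66 [-0.03 -0.13  0.26  2.16 -0.86  1.    0.18] 0.0 0.0
200 1 0.8 1.0 [ 0.61  0.44 -0.35  1.65 -0.72  1.46 -0.26] 0.0 0.0
200 1 0.8 0.3 [ 0.78  1.08 -0.75  1.24 -0.51  1.71 -0.9 ] 0.0 0.0
200 1 0.8 0 [ 0.76  1.28 -0.8   1.14 -0.54  1.8  -1.1 ] 0.0 0.0
200 -1 0.52 1.66 [ 1.7  -0.15 -1.26  2.21 -1.29  1.31 -2.57] 0.0 0.0
200 -1 0.52 1.0 [ 1.39  1.06 -1.54  1.82 -0.07  1.01  2.35] 0.0 0.0
200 -1 0.52 0.3 [ 1.16  1.55 -1.54  1.46  0.12  1.3   1.76] 0.0 0.0
200 -1 0.52 0 [ 1.13  1.72 -1.54  1.38  0.13  1.36  1.57] 0.0 0.0
200 -1 0.8 1.66 [ 1.75 -0.31 -1.26  2.17 -1.19  1.33 -2.57] 17.3 0.09
200 -1 0.8 1.0 [ 1.26  1.04 -1.54  1.68  0.13  1.25  2.19] 0.0 0.0
200 -1 0.8 0.3 [ 1.    1.53 -1.54  1.25  0.17  1.62  1.75] 0.0 0.0
200 -1 0.8 0 [ 0.95  1.7  -1.54  1.15  0.11  1.7   1.59] 0.0 0.0
330 1 0.52 1.66 [ 0.41  0.07  
[... 339 characters left out ...]
.56 -0.57  1.49 -0.21] 0.0 0.0
330 1 0.8 0.3 [ 0.78  1.41 -0.84  0.79 -0.27  1.93 -0.93] 0.0 0.0
330 1 0.8 0 [ 0.78  1.74 -1.25  0.6   0.    2.02 -1.27] 9.3 0.04
330 -1 0.52 1.66 [ 0.35  0.08  0.3   2.26 -1.12  1.32 -2.35] 0.0 0.0
330 -1 0.52 1.0 [ 1.49  1.31 -1.54  1.74  0.19  1.17  2.34] 0.0 0.0
330 -1 0.52 0.3 [ 1.16  1.73 -1.54  1.17  0.28  1.58  1.87] 0.0 0.0
330 -1 0.52 0 [ 1.07  1.85 -1.51  0.97  0.23  1.69  1.72] 0.0 0.0
330 -1 0.8 1.66 [ 1.68 -0.2  -1.08  2.22 -1.01  1.29 -2.57] 0.0 0.0
330 -1 0.8 1.0 [ 1.32  1.21 -1.54  1.57  0.3   1.39  2.24] 0.0 0.0
330 -1 0.8 0.3 [ 0.88  1.65 -1.47  0.79  0.26  1.93  1.94] 0.0 0.0
330 -1 0.8 0 [ 0.78  1.74 -1.25  0.6   0.    2.02  1.87] 9.3 0.04
```

```bash
python3 - <<'E'
from ik import *
P,A=target(1.66,1,thg=np.pi/2)
C=R.from_rotvec([-.523,-3.098,0]);rv=(A*C.inv()).as_rotvec(degrees=True);print(P,rv,np.linalg.norm(rv),rv/30, A.as_rotvec())
E
```

```text
[455.88873477   0.7242178  301.83652829] [ 63.51434762  23.64525843 -90.44631974] 113.0208270832878 [ 2.11714492  0.78817528 -3.01487732] [-2.04203482 -1.17895206 -1.17895638]
```

>>> {"api": "drive_tool", "payload": {"deltas": [{"dx": 0.02,"dy": -0.2,"dz": 0,"rx": 0.1245,"ry": 0.0464,"rz": -0.1773,"claw": -0.3},{"dx": 0.02,"dy": -0.2,"dz": 0,"rx": 0.1245,"ry": 0.0464,"rz": -0.1773,"claw": -0.3},{"dx": 0.02,"dy": -0.2,"dz": 0,"rx": 0.1245,"ry": 0.0464,"rz": -0.1773,"claw": -0.3},{"dx": 0.02,"dy": -0.2,"dz": 0,"rx": 0.1245,"ry": 0.0464,"rz": -0.1773,"claw": -0.3},{"dx": 0.02,"dy": -0.2,"dz": 0,"rx": 0.1245,"ry": 0.0464,"rz": -0.1773,"claw": -0.3},{"dx": 0.02,"dy": -0.2,"dz": 0,"rx": 0.1245,"ry": 0.0464,"rz": -0.1773,"claw": -0.3},{"dx": 0.02,"dy": -0.2,"dz": 0,"rx": 0.1245,"ry": 0.0464,"rz": -0.1773,"claw": -0.3},{"dx": 0.02,"dy": -0.2,"dz": 0,"rx": 0.1245,"ry": 0.0464,"rz": -0.1773,"claw": -0.3}]}}

```text
t: 1.85
tool_pos: [387.5, 121.7, 463.3]
tool_rot: [-1.461, -2.377, -0.679]
ft_force: [1.0, 0.5, -0.4]
finger_gap: 59.6
grasp_force: 0.0
```

```bash
cat >go.py <<'E'
from ik import *
from cell import ctrl
o=ctrl.get_obs();print(o['t'].__round__(2),[o[k].round(3).tolist() for k in('q','tool_pos','tool_rot','ft_force')],round(o['finger_gap'],1))
def need(P,A,nm=""):
    d=P-o['tool_pos'];rv=(A*R.from_rotvec(o['tool_rot']).inv()).as_rotvec()
    print(nm,"P",P.round(1),"d",(d).round(1),"frac",(d/120).round(3),"rot",(rv/np.radians(30)).round(3),np.degrees(np.linalg.norm(rv)).round(1))
E
python3 - <<'E'
from go import *
D.append(([-0.502,0.033,-0.266,1.526,0.009,1.585,0.468],[368.6,313.1,463.3],[-.523,-3.098,0]))
D.append((o['q'],o['tool_pos'],o['tool_rot']))
b=fit(D);print(b.cost,b.x.round(3))
P,A=target(1.66,1,thg=np.pi/2);need(P-120*A.as_matrix()[:,2],A)
E
```

```text
1.85 [[-0.103, -0.17, 0.213, 1.83, -0.51, 1.529, 0.609], [387.544, 121.652, 463.304], [-1.461, -2.377, -0.679], [1.025, 0.538, -0.411]] 59.6
47.30042347291084 [-4.60000e-02  1.52600e+00  3.29516e+02 -5.59600e+00  5.07024e+02
  7.18600e+00  4.65227e+02 -1.09500e+00  3.80624e+02  0.00000e+00]
 P [403.9 -89.3 361.8] d [  16.4 -210.9 -101.5] frac [ 0.137 -1.758 -0.846] rot [ 1.115  0.416 -1.585] 59.5
```

>>> {"api": "drive_tool", "payload": {"deltas": [{"dx": 0.015,"dy": -0.21,"dz": 0,"rx": 0.124,"ry": 0.0462,"rz": -0.1761,"claw": -0.3},{"dx": 0.015,"dy": -0.21,"dz": 0,"rx": 0.124,"ry": 0.0462,"rz": -0.1761,"claw": -0.3},{"dx": 0.015,"dy": -0.21,"dz": 0,"rx": 0.124,"ry": 0.0462,"rz": -0.1761,"claw": -0.3},{"dx": 0.015,"dy": -0.21,"dz": 0,"rx": 0.124,"ry": 0.0462,"rz": -0.1761,"claw": -0.3},{"dx": 0.015,"dy": -0.21,"dz": 0,"rx": 0.124,"ry": 0.0462,"rz": -0.1761,"claw": -0.3},{"dx": 0.015,"dy": -0.21,"dz": 0,"rx": 0.124,"ry": 0.0462,"rz": -0.1761,"claw": -0.3},{"dx": 0.015,"dy": -0.21,"dz": 0,"rx": 0.124,"ry": 0.0462,"rz": -0.1761,"claw": -0.3},{"dx": 0.015,"dy": -0.21,"dz": 0,"rx": 0.124,"ry": 0.0462,"rz": -0.1761,"claw": -0.3}]}}

```text
t: 2.52
tool_pos: [401.8, -80.0, 463.0]
tool_rot: [-2.001, -1.325, -1.139]
ft_force: [0.5, 0.4, 0.4]
finger_gap: 59.6
grasp_force: 0.0
```

```bash
python3 - <<'E'
from go import *
P,A=target(1.66,1,thg=np.pi/2);need(P-120*A.as_matrix()[:,2],A)
E
```

```text
2.52 [[0.25, 0.022, 0.689, 1.937, -0.873, 1.732, 0.649], [401.772, -80.021, 463.05], [-2.001, -1.325, -1.139], [0.482, 0.411, 0.396]] 59.6
 P [403.9 -89.3 361.8] d [   2.2   -9.3 -101.2] frac [ 0.018 -0.077 -0.843] rot [ 0.123  0.047 -0.177] 6.6
```

>>> {"api": "drive_tool", "payload": {"deltas": [{"dx": 0.006,"dy": -0.026,"dz": -0.28,"rx": 0.123,"ry": 0.047,"rz": -0.177,"claw": -0.3},{"dx": 0.006,"dy": -0.026,"dz": -0.28,"rx": 0,"ry": 0,"rz": 0,"claw": -0.3},{"dx": 0.006,"dy": -0.025,"dz": -0.283,"rx": 0,"ry": 0,"rz": 0,"claw": -0.3}]}}

```text
t: 2.77
tool_pos: [403.4, -88.6, 360.7]
tool_rot: [-2.042, -1.184, -1.179]
ft_force: [1.1, 0.2, -0.6]
finger_gap: 59.3
grasp_force: 0.0
```

```bash
python3 - <<'E'
from go import *
import cv2
P,A=target(1.66,1,thg=np.pi/2);need(P,A)
a=ctrl.camera("scene")["frame"][80:320,180:420];b=ctrl.camera("side")["frame"][80:320,180:420]
cv2.imwrite("pics/pre.png",cv2.convertScaleAbs(cv2.resize(np.hstack([a,b]),(800,400),interpolation=3),alpha=1.5,beta=20))
E
```

```text
2.77 [[0.313, 0.18, 0.727, 2.096, -0.949, 1.654, 0.857], [403.37, -88.596, 360.671], [-2.042, -1.184, -1.179], [1.087, 0.157, -0.59]] 59.3
 P [455.9   0.7 301.8] d [ 52.5  89.3 -58.8] frac [ 0.438  0.744 -0.49 ] rot [ 0.005  0.003 -0.004] 0.2
```

View pics/pre.png

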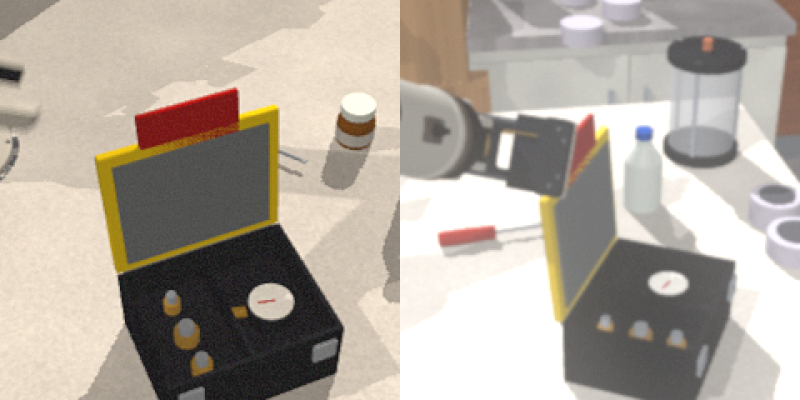

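The lid is still upright in the pre-insertion view. The gripper shows at the left edge of the scene crop (about (20,90)) and beside the lid edge in the side crop (about (545,150)). I'll check the TCP projection against a wider scene picture.

```bash
python3 - <<'E'
from go import *
import cv2
out=[]
for n,(u,v) in(("scene",(110,60)),("side",(110,40))):
    c=ctrl.camera(n);K,E=c["intrinsics"],c["extrinsics"];im=c["frame"].copy()
    M=R.from_rotvec(o['tool_rot']).as_matrix();T=o['tool_pos']
    for pt,col in((T,(0,255,0)),(T+30*M[:,1],(255,0,255)),(T-30*M[:,1],(255,255,0)),(T-66*M[:,2],(0,128,255))):
        x=K@(E[:3,:3]@pt+E[:3,3]);cv2.circle(im,(int(x[0]/x[2]),int(x[1]/x[2])),2,col,-1)
    out.append(im[v:v+240,u:u+200])
cv2.imwrite("pics/pre2.png",cv2.convertScaleAbs(cv2.resize(np.hstack(out),(800,480),interpolation=3),alpha=1.5,beta=20))
E
```

```text
2.87 [[0.312, 0.186, 0.725, 2.098, -0.947, 1.654, 0.854], [402.678, -86.449, 357.474], [-2.04, -1.177, -1.168], [1.23, 0.797, 1.073]] 59.5
```

View pics/pre2.png

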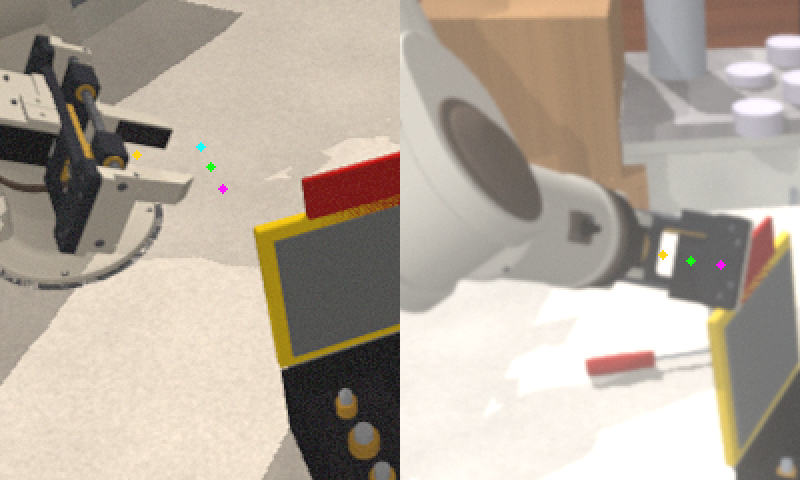

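In the scene crop the fingertips sit at (170,130) and (190,185). That is about 27 mm behind the projected TCP (211,167) along the tool axis, so I'll insert in steps and check.

>>> {"api": "drive_tool", "payload": {"deltas": [{"dx": 0.11,"dy": 0.18,"dz": -0.115,"rx": 0,"ry": 0,"rz": 0,"claw": -0.3},{"dx": 0.11,"dy": 0.18,"dz": -0.115,"rx": 0,"ry": 0,"rz": 0,"claw": -0.3},{"dx": 0.11,"dy": 0.18,"dz": -0.115,"rx": 0,"ry": 0,"rz": 0,"claw": -0.3},{"dx": 0.055,"dy": 0.09,"dz": -0.057,"rx": 0,"ry": 0,"rz": 0,"claw": -0.3},{"dx": 0,"dy": 0,"dz": 0,"rx": 0,"ry": 0,"rz": 0,"claw": -0.3}]}}

```text
t: 3.38
tool_pos: [450.9, -8.8, 315.6]
tool_rot: [-2.032, -1.192, -1.177]
ft_force: [-0.7, -0.1, 0.3]
finger_gap: 59.9
grasp_force: 0.0
```

```bash
cat >pic.py <<'E'
import sys
from go import *
import cv2
out=[]
for n,(u,v) in(("scene",(int(sys.argv[2]),int(sys.argv[3]))),("side",(int(sys.argv[4]),int(sys.argv[5])))):
    c=ctrl.camera(n);K,E=c["intrinsics"],c["extrinsics"];im=c["frame"].copy();np.savez(f"{n}_{sys.argv[1]}.npz",**c)
    M=R.from_rotvec(o['tool_rot']).as_matrix();T=o['tool_pos']
    for pt,col in((T,(0,255,0)),(T+30*M[:,1],(255,0,255)),(T-30*M[:,1],(255,255,0))):
        x=K@(E[:3,:3]@pt+E[:3,3]);cv2.circle(im,(int(x[0]/x[2]),int(x[1]/x[2])),1,col,-1)
    out.append(im[v:v+240,u:u+200])
cv2.imwrite(f"pics/{sys.argv[1]}.png",cv2.convertScaleAbs(cv2.resize(np.hstack(out),(800,480),interpolation=3),alpha=1.5,beta=20))
E
python3 pic.py ins 150 60 180 60
```

```text
3.38 [[0.187, 0.188, 0.635, 2.207, -1.083, 1.464, 0.861], [450.929, -8.831, 315.555], [-2.032, -1.192, -1.177], [-0.737, -0.114, 0.295]] 59.9
```

View pics/ins.png

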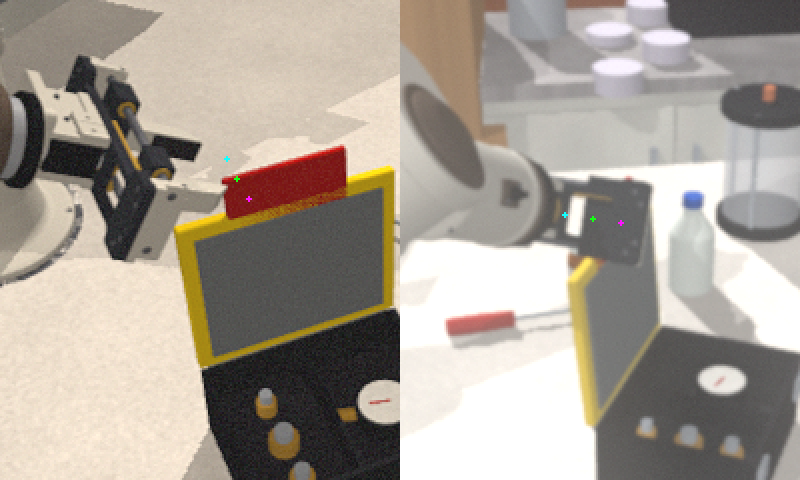

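The fingers straddle the lip's corner: front tip at scene crop (222,190), lip corner at (226,185), about 27 mm short of the nominal TCP. I'll insert deeper by that amount.

```bash
python3 - <<'E'
from go import *
p=fit(D+[(o['q'],o['tool_pos'],o['tool_rot'])]).x;print(p.round(2))
need(*target(1.66,1,thg=np.pi/2,r=192,wp=-10),"ins")
for ph in(1.66,1.12,.6,.13,.05):
    P,A=target(ph,1,thg=ph-.09,r=192,wp=-10);q,e,a=ik(P,A,p,N=6);print(ph,P.round(1),A.as_rotvec().round(3),q.round(2),round(e,1),round(a,2))
E
```

```text
3.48 [[0.189, 0.187, 0.639, 2.205, -1.081, 1.465, 0.862], [450.953, -12.081, 316.099], [-2.037, -1.19, -1.18], [-0.339, -0.174, -0.725]] 59.6
[-2.0000e-02  1.5500e+00  2.4815e+02 -2.6400e+00  5.7389e+02  4.2600e+00
  4.5006e+02  3.9770e+01  3.2637e+02  0.0000e+00]
ins P [469.2  21.9 290.9] d [ 18.3  34.  -25.2] frac [ 0.152  0.283 -0.21 ] rot [ 0.007  0.009 -0.014] 0.5
1.66 [469.2  21.9 290.9] [-2.042 -1.178 -1.178] [ 0.53  0.2   0.16  2.24 -1.12  1.31  0.84] 0.0 0.0
1.12 [556.8 -28.7 274.6] [-1.96  -0.749 -0.749] [ 0.91  0.55 -0.42  1.85 -0.87  1.36  0.12] 0.0 0.0
0.6 [622.8 -66.8 211.7] [-1.797 -0.359 -0.359] [ 1.02  0.99 -0.76  1.54 -0.59  1.4  -0.53] 0.0 0.0
0.13 [651.9 -83.6 128.9] [-1.591 -0.027 -0.027] [ 0.96  1.26 -0.72  1.36 -0.61  1.55 -0.87] 0.0 0.0
0.05 [653.4 -84.4 113.6] [-1.551  0.027  0.027] [ 0.96  1.3  -0.72  1.34 -0.62  1.57 -0.92] 0.0 0.0
```

>>> {"api": "drive_tool", "payload": {"deltas": [{"dx": 0.076,"dy": 0.141,"dz": -0.105,"rx": 0,"ry": 0,"rz": 0,"claw": -0.3},{"dx": 0.076,"dy": 0.141,"dz": -0.105,"rx": 0,"ry": 0,"rz": 0,"claw": -0.3},{"dx": 0,"dy": 0,"dz": 0,"rx": 0,"ry": 0,"rz": 0,"claw": -0.3},{"dx": 0,"dy": 0,"dz": 0,"rx": 0,"ry": 0,"rz": 0,"claw": -0.3}]}}

```text
t: 3.82
tool_pos: [468.8, 21.3, 289.8]
tool_rot: [-2.038, -1.188, -1.178]
ft_force: [0.1, -0.7, -0.2]
finger_gap: 59.5
grasp_force: 0.0
```

```bash
python3 pic.py ins2 150 60 180 60
```

```text
3.82 [[0.141, 0.218, 0.597, 2.249, -1.16, 1.387, 0.892], [468.834, 21.27, 289.781], [-2.038, -1.188, -1.178], [0.12, -0.72, -0.203]] 59.5
```

View pics/ins2.png

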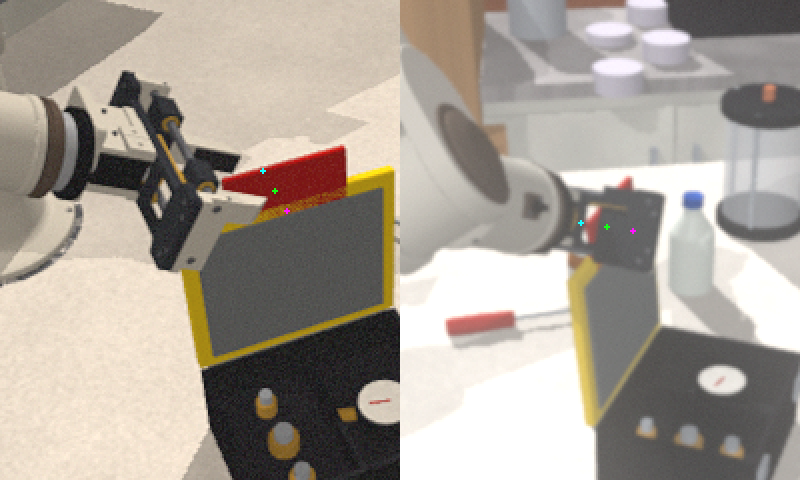

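The lip now sits between the two fingers: front tip at scene crop (265,200), rear tip at (240,160) behind the lip, nothing touched. I'll start the push along the hinge arc.

>>> {"api": "drive_tool", "payload": {"deltas": [{"dx": 0.0416,"dy": -0.024,"dz": 0.001,"rx": 0.0287,"ry": 0.0496,"rz": 0,"claw": -0.3},{"dx": 0.0416,"dy": -0.024,"dz": 0.001,"rx": 0.0287,"ry": 0.0496,"rz": 0,"claw": -0.3},{"dx": 0.0416,"dy": -0.024,"dz": 0.001,"rx": 0.0287,"ry": 0.0496,"rz": 0,"claw": -0.3},{"dx": 0.0416,"dy": -0.024,"dz": 0,"rx": 0.0287,"ry": 0.0496,"rz": 0,"claw": -0.3},{"dx": 0.0416,"dy": -0.024,"dz": 0,"rx": 0.0287,"ry": 0.0496,"rz": 0,"claw": -0.3},{"dx": 0.0416,"dy": -0.024,"dz": -0.001,"rx": 0.0287,"ry": 0.0496,"rz": 0,"claw": -0.3},{"dx": 0.0416,"dy": -0.024,"dz": -0.002,"rx": 0.0287,"ry": 0.0496,"rz": 0,"claw": -0.3},{"dx": 0.0416,"dy": -0.024,"dz": -0.003,"rx": 0.0287,"ry": 0.0496,"rz": 0,"claw": -0.3}]}}

```text
t: 4.58
tool_pos: [508.8, -3.1, 289.0]
tool_rot: [-2.016, -0.991, -0.984]
ft_force: [-0.7, -0.2, -0.9]
finger_gap: 59.7
grasp_force: 0.4
```

```bash
cat >chk.py <<'E'
from go import *
import sys,cv2
from h import ray,tri
np.set_printoptions(suppress=True)
ph=float(sys.argv[1]);need(*target(ph,1,thg=ph-.09,r=192,wp=-10),"cmd err")
# lid angle from lip's far (right) free corner, red mask, in the scene view: ray meets the circle plane of that corner
c=ctrl.camera("scene");hsv=cv2.cvtColor(c["frame"],cv2.COLOR_BGR2HSV)
m=((hsv[...,0]<6)|(hsv[...,0]>174))&(hsv[...,1]>150)&(hsv[...,2]>50);m=m.astype(np.uint8);m[:,:200]=0;m[345:]=0
n,l,s,ce=cv2.connectedComponentsWithStats(m);k=1+s[1:,4].argmax();ys,xs=np.where(l==k)
i=(xs*1.0-ys*0.6).argmax();
for nm,i in(("TR",(xs-ys*1.0).argmax()),("BR",(xs+ys*1.0).argmax())):
    oo,d=ray(c,(xs[i],ys[i]));H2=H+60*w;t=((H2-oo)@w)/(d@w);v=oo+t*d-H2
    print(nm,(xs[i],ys[i]),"ang",np.arctan2(v[2],v@f).round(3),"r",np.hypot(v[2],v@f).round(1),s[k,4])
E
python3 chk.py 1.42
```

```text
4.58 [[0.167, 0.398, 0.585, 2.046, -1.147, 1.549, 0.654], [508.756, -3.099, 289.047], [-2.016, -0.991, -0.984], [-0.684, -0.195, -0.885]] 59.7
cmd err P [509.1  -1.1 290.4] d [0.3 2.  1.4] frac [0.002 0.017 0.011] rot [ 0.004  0.004 -0.008] 0.3
TR (np.int64(327), np.int64(142)) ang 1.584 r 212.2 1233
BR (np.int64(326), np.int64(164)) ang 1.607 r 155.8 1233
```

>>> {"api": "drive_tool", "payload": {"deltas": [{"dx": 0.041,"dy": -0.0235,"dz": -0.006,"rx": 0.0287,"ry": 0.0496,"rz": 0,"claw": -0.3},{"dx": 0.041,"dy": -0.0235,"dz": -0.008,"rx": 0.0287,"ry": 0.0496,"rz": 0,"claw": -0.3},{"dx": 0.041,"dy": -0.0235,"dz": -0.009,"rx": 0.0287,"ry": 0.0496,"rz": 0,"claw": -0.3},{"dx": 0.04,"dy": -0.023,"dz": -0.011,"rx": 0.0287,"ry": 0.0496,"rz": 0,"claw": -0.3},{"dx": 0.04,"dy": -0.023,"dz": -0.013,"rx": 0.0287,"ry": 0.0496,"rz": 0,"claw": -0.3},{"dx": 0.04,"dy": -0.023,"dz": -0.014,"rx": 0.0287,"ry": 0.0496,"rz": 0,"claw": -0.3},{"dx": 0.039,"dy": -0.023,"dz": -0.016,"rx": 0.0287,"ry": 0.0496,"rz": 0,"claw": -0.3},{"dx": 0.039,"dy": -0.023,"dz": -0.018,"rx": 0.0287,"ry": 0.0496,"rz": 0,"claw": -0.3}]}}

```text
t: 5.3
tool_pos: [547.2, -25.1, 277.7]
tool_rot: [-1.971, -0.802, -0.796]
ft_force: [-0.4, 0.9, 0.3]
finger_gap: 59.3
grasp_force: 0.3
```

```bash
python3 chk.py 1.18
```

```text
5.3 [[0.209, 0.583, 0.559, 1.849, -1.16, 1.703, 0.438], [547.204, -25.121, 277.66], [-1.971, -0.802, -0.796], [-0.416, 0.943, 0.289]] 59.3
cmd err P [547.6 -23.4 279. ] d [0.4 1.7 1.4] frac [0.004 0.015 0.012] rot [ 0.001  0.007 -0.008] 0.3
TR (np.int64(339), np.int64(163)) ang 1.331 r 211.1 1234
BR (np.int64(336), np.int64(176)) ang 1.333 r 168.9 1234
```

>>> {"api": "drive_tool", "payload": {"deltas": [{"dx": 0.0255,"dy": -0.0146,"dz": -0.0127,"rx": 0.0191,"ry": 0.0331,"rz": 0,"claw": -0.3},{"dx": 0.0255,"dy": -0.0146,"dz": -0.0127,"rx": 0.0191,"ry": 0.0331,"rz": 0,"claw": -0.3},{"dx": 0.0255,"dy": -0.0146,"dz": -0.0127,"rx": 0.0191,"ry": 0.0331,"rz": 0,"claw": -0.3},{"dx": 0.0255,"dy": -0.0146,"dz": -0.0127,"rx": 0.0191,"ry": 0.0331,"rz": 0,"claw": -0.3},{"dx": 0,"dy": 0,"dz": 0,"rx": 0,"ry": 0,"rz": 0,"claw": -0.3},{"dx": 0,"dy": 0,"dz": 0,"rx": 0,"ry": 0,"rz": 0,"claw": -0.3}]}}

```text
t: 5.85
tool_pos: [559.3, -30.7, 270.3]
tool_rot: [-1.951, -0.74, -0.733]
ft_force: [-0.3, -0.0, 0.2]
finger_gap: 59.8
grasp_force: 0.0
```

```bash
python3 chk.py 1.10
```

```text
5.85 [[0.224, 0.646, 0.546, 1.785, -1.169, 1.749, 0.369], [559.291, -30.678, 270.303], [-1.951, -0.74, -0.733], [-0.284, -0.046, 0.23]] 59.8
cmd err P [559.8 -30.4 272.9] d [0.5 0.3 2.6] frac [0.005 0.002 0.022] rot [-0.     0.006 -0.011] 0.4
TR (np.int64(343), np.int64(173)) ang 1.238 r 207.4 751
BR (np.int64(341), np.int64(184)) ang 1.209 r 174.7 751
```

>>> {"api": "drive_tool", "payload": {"deltas": [{"dx": 0,"dy": 0,"dz": 0,"rx": 0,"ry": 0,"rz": 0,"claw": -0.3},{"dx": 0,"dy": 0,"dz": 0,"rx": 0,"ry": 0,"rz": 0,"claw": -0.3},{"dx": 0,"dy": 0,"dz": 0,"rx": 0,"ry": 0,"rz": 0,"claw": -0.3},{"dx": 0,"dy": 0,"dz": 0,"rx": 0,"ry": 0,"rz": 0,"claw": -0.3},{"dx": 0,"dy": 0,"dz": 0,"rx": 0,"ry": 0,"rz": 0,"claw": -0.3},{"dx": 0,"dy": 0,"dz": 0,"rx": 0,"ry": 0,"rz": 0,"claw": -0.3}]}}

```text
t: 6.4
tool_pos: [559.2, -30.5, 270.8]
tool_rot: [-1.951, -0.74, -0.734]
ft_force: [-0.4, -0.8, 0.5]
finger_gap: 59.7
grasp_force: 0.0
```

```bash
python3 chk.py 1.10; python3 pic.py fall 170 60 210 60
```

```text
6.4 [[0.223, 0.645, 0.546, 1.785, -1.169, 1.749, 0.368], [559.211, -30.535, 270.772], [-1.951, -0.74, -0.734], [-0.388, -0.795, 0.541]] 59.7
cmd err P [559.8 -30.4 272.9] d [0.6 0.1 2.2] frac [0.005 0.001 0.018] rot [-0.     0.007 -0.01 ] 0.4
TR (np.int64(348), np.int64(183)) ang 1.134 r 210.2 648
BR (np.int64(343), np.int64(193)) ang 1.123 r 165.5 648
6.45 [[0.223, 0.645, 0.546, 1.785, -1.169, 1.749, 0.368], [559.219, -30.564, 270.734], [-1.951, -0.74, -0.734], [0.478, -0.32, -0.157]] 59.5
```

View pics/fall.png

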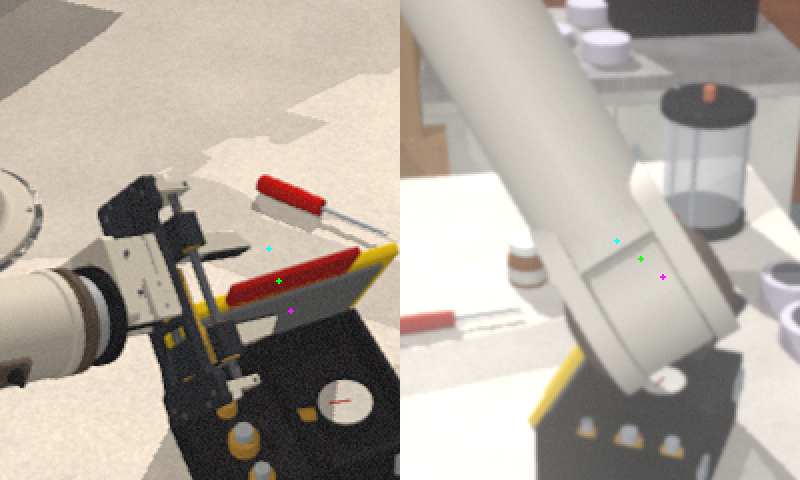

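The lid is falling freely at about 1.13 rad, with its red lip (scene crop 230-360, 250-305) between the fingers. I'll hold still until it lands on the front finger.

>>> {"api": "drive_tool", "payload": {"deltas": [{"dx": 0,"dy": 0,"dz": 0,"rx": 0,"ry": 0,"rz": 0,"claw": -0.3},{"dx": 0,"dy": 0,"dz": 0,"rx": 0,"ry": 0,"rz": 0,"claw": -0.3},{"dx": 0,"dy": 0,"dz": 0,"rx": 0,"ry": 0,"rz": 0,"claw": -0.3},{"dx": 0,"dy": 0,"dz": 0,"rx": 0,"ry": 0,"rz": 0,"claw": -0.3},{"dx": 0,"dy": 0,"dz": 0,"rx": 0,"ry": 0,"rz": 0,"claw": -0.3}]}}

```text
t: 6.97
tool_pos: [559.3, -30.6, 270.6]
tool_rot: [-1.952, -0.74, -0.734]
ft_force: [0.5, -0.2, -0.9]
finger_gap: 59.5
grasp_force: 0.2
```

```bash
python3 chk.py 1.10
```

```text
6.97 [[0.223, 0.645, 0.546, 1.785, -1.169, 1.748, 0.368], [559.295, -30.642, 270.594], [-1.952, -0.74, -0.734], [0.543, -0.208, -0.898]] 59.5
cmd err P [559.8 -30.4 272.9] d [0.5 0.2 2.3] frac [0.004 0.002 0.019] rot [-0.     0.006 -0.01 ] 0.4
TR (np.int64(353), np.int64(198)) ang 1.001 r 206.2 339
BR (np.int64(354), np.int64(200)) ang 0.982 r 207.6 339
```

>>> {"api": "drive_tool", "payload": {"deltas": [{"dx": 0,"dy": 0,"dz": 0,"rx": 0,"ry": 0,"rz": 0,"claw": -0.3},{"dx": 0,"dy": 0,"dz": 0,"rx": 0,"ry": 0,"rz": 0,"claw": -0.3},{"dx": 0,"dy": 0,"dz": 0,"rx": 0,"ry": 0,"rz": 0,"claw": -0.3}]}}

```text
t: 7.27
tool_pos: [559.3, -30.6, 270.6]
tool_rot: [-1.952, -0.74, -0.734]
ft_force: [-0.3, -1.2, -0.9]
finger_gap: 59.8
grasp_force: 0.4
```

```bash
python3 chk.py 1.10
```

```text
7.27 [[0.223, 0.645, 0.546, 1.785, -1.169, 1.748, 0.368], [559.289, -30.637, 270.608], [-1.952, -0.74, -0.734], [-0.34, -1.222, -0.926]] 59.8
cmd err P [559.8 -30.4 272.9] d [0.5 0.2 2.3] frac [0.005 0.002 0.019] rot [-0.     0.006 -0.01 ] 0.4
TR (np.int64(353), np.int64(198)) ang 1.001 r 206.2 357
BR (np.int64(354), np.int64(200)) ang 0.982 r 207.6 357
```

The lid is stable at about 1.00 rad, so it's caught on the front finger. Now I'll lower it slowly.

>>> {"api": "drive_tool", "payload": {"deltas": [{"dx": 0.024,"dy": -0.0139,"dz": -0.0161,"rx": 0.0191,"ry": 0.0331,"rz": 0,"claw": -0.3},{"dx": 0.024,"dy": -0.0139,"dz": -0.0161,"rx": 0.0191,"ry": 0.0331,"rz": 0,"claw": -0.3},{"dx": 0.024,"dy": -0.0139,"dz": -0.0161,"rx": 0.0191,"ry": 0.0331,"rz": 0,"claw": -0.3},{"dx": 0.024,"dy": -0.0139,"dz": -0.0161,"rx": 0.0191,"ry": 0.0331,"rz": 0,"claw": -0.3},{"dx": 0.024,"dy": -0.0139,"dz": -0.0161,"rx": 0.0191,"ry": 0.0331,"rz": 0,"claw": -0.3},{"dx": 0.024,"dy": -0.0139,"dz": -0.0161,"rx": 0.0191,"ry": 0.0331,"rz": 0,"claw": -0.3},{"dx": 0.024,"dy": -0.0139,"dz": -0.0161,"rx": 0.0191,"ry": 0.0331,"rz": 0,"claw": -0.3},{"dx": 0.024,"dy": -0.0139,"dz": -0.0161,"rx": 0.0191,"ry": 0.0331,"rz": 0,"claw": -0.3}]}}

```text
t: 7.98
tool_pos: [582.5, -44.1, 254.7]
tool_rot: [-1.908, -0.616, -0.61]
ft_force: [0.4, -0.2, -0.1]
finger_gap: 60.0
grasp_force: 0.1
```

```bash
python3 chk.py 0.94; python3 - <<'E'
from ik import *
for ph in(.78,.62,.46,.30,.14,.06):
    P,A=target(ph,1,thg=ph-.09,r=192,wp=-10);print(ph,P.round(1))
E
```

```text
7.98 [[0.257, 0.769, 0.522, 1.655, -1.191, 1.838, 0.224], [582.524, -44.147, 254.74], [-1.908, -0.616, -0.61], [0.38, -0.197, -0.108]] 60.0
cmd err P [582.8 -43.7 257.4] d [0.2 0.5 2.7] frac [0.002 0.004 0.022] rot [-0.004  0.003 -0.01 ] 0.3
TR (np.int64(360), np.int64(217)) ang 0.83 r 209.8 391
BR (np.int64(361), np.int64(218)) ang 0.821 r 213.3 391
0.78 [603.3 -55.5 237.9]
0.62 [620.8 -65.6 214.8]
0.46 [635.  -73.8 188.8]
0.3 [645.3 -79.8 160.6]
0.14 [651.7 -83.4 130.8]
0.06 [653.3 -84.4 115.5]
```

>>> {"api": "drive_tool", "payload": {"deltas": [{"dx": 0.0214,"dy": -0.0123,"dz": -0.0203,"rx": 0.0268,"ry": 0.0287,"rz": -0.0076,"claw": -0.3},{"dx": 0.0214,"dy": -0.0123,"dz": -0.0203,"rx": 0.0268,"ry": 0.0287,"rz": -0.0076,"claw": -0.3},{"dx": 0.0214,"dy": -0.0123,"dz": -0.0203,"rx": 0.0268,"ry": 0.0287,"rz": -0.0076,"claw": -0.3},{"dx": 0.0214,"dy": -0.0123,"dz": -0.0203,"rx": 0.0268,"ry": 0.0287,"rz": -0.0076,"claw": -0.3},{"dx": 0.0214,"dy": -0.0123,"dz": -0.0203,"rx": 0.0268,"ry": 0.0287,"rz": -0.0076,"claw": -0.3},{"dx": 0.0214,"dy": -0.0123,"dz": -0.0203,"rx": 0.0268,"ry": 0.0287,"rz": -0.0076,"claw": -0.3},{"dx": 0.0214,"dy": -0.0123,"dz": -0.0203,"rx": 0.0268,"ry": 0.0287,"rz": -0.0076,"claw": -0.3},{"dx": 0.0214,"dy": -0.0123,"dz": -0.0203,"rx": 0.0268,"ry": 0.0287,"rz": -0.0076,"claw": -0.3}]}}

```text
t: 8.7
tool_pos: [603.0, -55.9, 235.3]
tool_rot: [-1.836, -0.465, -0.535]
ft_force: [0.2, 0.3, -0.7]
finger_gap: 59.6
grasp_force: 0.2
```

```bash
python3 chk.py 0.78
```

```text
8.7 [[0.308, 0.889, 0.482, 1.562, -1.245, 1.912, 0.103], [603.001, -55.86, 235.336], [-1.836, -0.465, -0.535], [0.224, 0.259, -0.709]] 59.6
cmd err P [603.3 -55.5 237.9] d [0.3 0.4 2.5] frac [0.002 0.003 0.021] rot [-0.063  0.037  0.058] 2.8
TR (np.int64(364), np.int64(235)) ang 0.668 r 205.6 655
BR (np.int64(365), np.int64(239)) ang 0.631 r 206.0 655
```

```bash
cat > plan.py <<'E'
from go import *
D+=[([-0.502,0.033,-0.266,1.526,0.009,1.585,0.468],[368.6,313.1,463.3],[-.523,-3.098,0]),([-0.103,-0.17,0.213,1.83,-0.51,1.529,0.609],[387.5,121.7,463.3],[-1.461,-2.377,-.679]),
([0.25,0.022,0.689,1.937,-0.873,1.732,0.649],[401.8,-80,463],[-2.001,-1.325,-1.139]),([0.187,0.188,0.635,2.207,-1.083,1.464,0.861],[450.9,-8.8,315.6],[-2.032,-1.192,-1.177]),
([0.223,0.645,0.546,1.785,-1.169,1.748,0.368],[559.3,-30.6,270.6],[-1.952,-.74,-.734]),(o['q'],o['tool_pos'],o['tool_rot'])]
b=fit(D);p=b.x;print(b.cost,p.round(3))
for tilt in(15,20,27,35):
    q=np.array(o['q'])
    for ph in(.7,.62,.54,.46,.38,.3,.22,.14,.08):
        P,A=target(ph,1,np.radians(tilt),thg=ph-.09,r=192,wp=-10);q,e,a=ik(P,A,p,q0=q)
        if ph in(.62,.3,.08):print(tilt,ph,q.round(2),round(e,1),round(a,3))
E
python3 plan.py
```

```text
8.75 [[0.309, 0.891, 0.482, 1.562, -1.246, 1.911, 0.102], [603.179, -56.017, 234.212], [-1.836, -0.463, -0.534], [2.043, -0.124, -0.753]] 59.4
332.92577873069786 [-2.70000e-02  1.55200e+00  3.32188e+02  1.43040e+01  4.92112e+02
  4.85200e+00  4.46246e+02 -2.22590e+01  3.91069e+02  0.00000e+00]
15 0.62 [ 0.37  0.98  0.43  1.61 -1.39  1.93  0.01] 0.0 0.0
15 0.3 [ 0.43  1.15  0.34  1.44 -1.41  1.96 -0.3 ] 0.0 0.0
15 0.08 [ 0.48  1.26  0.27  1.35 -1.41  1.96 -0.5 ] 0.0 0.0
20 0.62 [ 0.35  0.99  0.44  1.53 -1.34  1.95 -0.03] 0.0 0.0
20 0.3 [ 0.4   1.18  0.38  1.35 -1.39  2.01 -0.33] 0.0 0.0
20 0.08 [ 0.45  1.3   0.3   1.25 -1.39  2.02 -0.54] 0.0 0.0
27 0.62 [ 0.33  1.    0.45  1.43 -1.27  1.98 -0.08] 0.0 0.0
27 0.3 [ 0.43  1.2   0.3   1.22 -1.28  2.02 -0.4 ] 0.0 0.0
27 0.08 [ 0.51  1.33  0.17  1.1  -1.25  2.02 -0.62] 0.0 0.0
35 0.62 [ 0.3   1.02  0.46  1.31 -1.19  2.02 -0.13] 0.0 0.0
35 0.3 [ 0.49  1.23  0.14  1.07 -1.11  2.02 -0.5 ] 0.0 0.0
35 0.08 [ 0.58  1.4  -0.06  0.92 -1.03  2.02 -0.75] 0.0 0.0
```

>>> {"api": "drive_tool", "payload": {"deltas": [{"dx": 0.0182,"dy": -0.0105,"dz": -0.0241,"rx": 0.0205,"ry": 0.0323,"rz": -0.002,"claw": -0.3},{"dx": 0.0182,"dy": -0.0105,"dz": -0.0241,"rx": 0.0205,"ry": 0.0323,"rz": -0.002,"claw": -0.3},{"dx": 0.0182,"dy": -0.0105,"dz": -0.0241,"rx": 0.0205,"ry": 0.0323,"rz": -0.002,"claw": -0.3},{"dx": 0.0182,"dy": -0.0105,"dz": -0.0241,"rx": 0.0205,"ry": 0.0323,"rz": -0.002,"claw": -0.3},{"dx": 0.0182,"dy": -0.0105,"dz": -0.0241,"rx": 0.0205,"ry": 0.0323,"rz": -0.002,"claw": -0.3},{"dx": 0.0182,"dy": -0.0105,"dz": -0.0241,"rx": 0.0205,"ry": 0.0323,"rz": -0.002,"claw": -0.3},{"dx": 0.0182,"dy": -0.0105,"dz": -0.0241,"rx": 0.0205,"ry": 0.0323,"rz": -0.002,"claw": -0.3},{"dx": 0.0182,"dy": -0.0105,"dz": -0.0241,"rx": 0.0205,"ry": 0.0323,"rz": -0.002,"claw": -0.3}]}}

```text
t: 9.42
tool_pos: [620.4, -65.8, 212.1]
tool_rot: [-1.78, -0.339, -0.426]
ft_force: [0.4, 0.9, -0.7]
finger_gap: 59.8
grasp_force: 0.3
```

```bash
python3 chk.py 0.62
```

```text
9.42 [[0.357, 0.994, 0.426, 1.456, -1.266, 1.957, -0.047], [620.372, -65.819, 212.141], [-1.78, -0.339, -0.426], [0.39, 0.904, -0.669]] 59.8
cmd err P [620.8 -65.6 214.8] d [0.4 0.2 2.7] frac [0.004 0.002 0.022] rot [-0.064  0.037  0.085] 3.4
TR (np.int64(369), np.int64(253)) ang 0.509 r 211.8 877
BR (np.int64(370), np.int64(256)) ang 0.485 r 214.2 877
```

>>> {"api": "drive_tool", "payload": {"deltas": [{"dx": 0.0148,"dy": -0.0085,"dz": -0.0271,"rx": 0.0191,"ry": 0.0331,"rz": 0,"claw": -0.3},{"dx": 0.0148,"dy": -0.0085,"dz": -0.0271,"rx": 0.0191,"ry": 0.0331,"rz": 0,"claw": -0.3},{"dx": 0.0148,"dy": -0.0085,"dz": -0.0271,"rx": 0.0191,"ry": 0.0331,"rz": 0,"claw": -0.3},{"dx": 0.0148,"dy": -0.0085,"dz": -0.0271,"rx": 0.0191,"ry": 0.0331,"rz": 0,"claw": -0.3},{"dx": 0.0148,"dy": -0.0085,"dz": -0.0271,"rx": 0.0191,"ry": 0.0331,"rz": 0,"claw": -0.3},{"dx": 0.0148,"dy": -0.0085,"dz": -0.0271,"rx": 0.0191,"ry": 0.0331,"rz": 0,"claw": -0.3},{"dx": 0.0148,"dy": -0.0085,"dz": -0.0271,"rx": 0.0191,"ry": 0.0331,"rz": 0,"claw": -0.3},{"dx": 0.0148,"dy": -0.0085,"dz": -0.0271,"rx": 0.0191,"ry": 0.0331,"rz": 0,"claw": -0.3}]}}

```text
t: 10.13
tool_pos: [634.5, -74.0, 186.1]
tool_rot: [-1.721, -0.221, -0.31]
ft_force: [0.2, -0.6, -0.6]
finger_gap: 59.5
grasp_force: 0.3
```

```bash
python3 chk.py 0.46
```

```text
10.13 [[0.414, 1.092, 0.346, 1.349, -1.266, 1.98, -0.208], [634.505, -74.01, 186.08], [-1.721, -0.221, -0.31], [0.195, -0.552, -0.556]] 59.5
cmd err P [635.  -73.8 188.8] d [0.4 0.2 2.7] frac [0.004 0.002 0.023] rot [-0.051  0.029  0.096] 3.4
TR (np.int64(365), np.int64(263)) ang 0.339 r 185.9 1045
BR (np.int64(372), np.int64(273)) ang 0.313 r 213.5 1045
```

>>> {"api": "drive_tool", "payload": {"deltas": [{"dx": 0.0108,"dy": -0.0062,"dz": -0.0294,"rx": 0.0191,"ry": 0.0331,"rz": 0,"claw": -0.3},{"dx": 0.0108,"dy": -0.0062,"dz": -0.0294,"rx": 0.0191,"ry": 0.0331,"rz": 0,"claw": -0.3},{"dx": 0.0108,"dy": -0.0062,"dz": -0.0294,"rx": 0.0191,"ry": 0.0331,"rz": 0,"claw": -0.3},{"dx": 0.0108,"dy": -0.0062,"dz": -0.0294,"rx": 0.0191,"ry": 0.0331,"rz": 0,"claw": -0.3},{"dx": 0.0108,"dy": -0.0062,"dz": -0.0294,"rx": 0.0191,"ry": 0.0331,"rz": 0,"claw": -0.3},{"dx": 0.0108,"dy": -0.0062,"dz": -0.0294,"rx": 0.0191,"ry": 0.0331,"rz": 0,"claw": -0.3},{"dx": 0.0108,"dy": -0.0062,"dz": -0.0294,"rx": 0.0191,"ry": 0.0331,"rz": 0,"claw": -0.3},{"dx": 0.0108,"dy": -0.0062,"dz": -0.0294,"rx": 0.0191,"ry": 0.0331,"rz": 0,"claw": -0.3}]}}

```text
t: 10.85
tool_pos: [644.8, -79.9, 157.8]
tool_rot: [-1.656, -0.106, -0.196]
ft_force: [-0.8, -0.0, -0.2]
finger_gap: 60.0
grasp_force: 0.4
```

```bash
python3 chk.py 0.30; python3 pic.py low 190 130 230 100
```

```text
10.85 [[0.471, 1.19, 0.257, 1.251, -1.255, 1.991, -0.37], [644.798, -79.883, 157.84], [-1.656, -0.106, -0.196], [-0.785, -0.036, -0.244]] 60.0
cmd err P [645.3 -79.8 160.6] d [0.5 0.1 2.7] frac [0.004 0.001 0.023] rot [-0.037  0.021  0.104] 3.4
TR (np.int64(363), np.int64(273)) ang 0.152 r 174.2 1145
BR (np.int64(372), np.int64(288)) ang 0.126 r 211.5 1145
10.9 [[0.472, 1.191, 0.256, 1.25, -1.255, 1.99, -0.371], [644.76, -79.891, 156.573], [-1.655, -0.104, -0.195], [0.725, -0.76, -1.652]] 59.5
```

View pics/low.png

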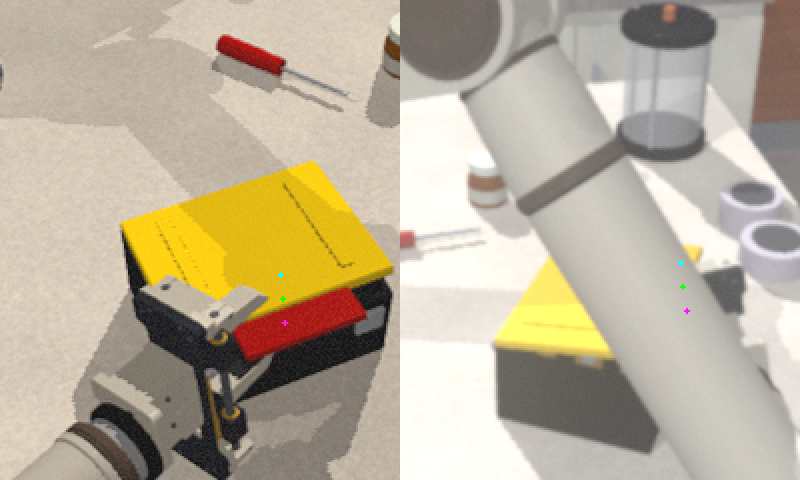

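The lid is nearly down: red lip at scene crop (235-365, 290-360) resting on the lower finger, with a small gap left at the front.

>>> {"api": "drive_tool", "payload": {"deltas": [{"dx": 0.0067,"dy": -0.0037,"dz": -0.031,"rx": 0.0191,"ry": 0.0331,"rz": 0,"claw": -0.3},{"dx": 0.0067,"dy": -0.0037,"dz": -0.031,"rx": 0.0191,"ry": 0.0331,"rz": 0,"claw": -0.3},{"dx": 0.0067,"dy": -0.0037,"dz": -0.031,"rx": 0.0191,"ry": 0.0331,"rz": 0,"claw": -0.3},{"dx": 0.0067,"dy": -0.0037,"dz": -0.031,"rx": 0.0191,"ry": 0.0331,"rz": 0,"claw": -0.3},{"dx": 0.005,"dy": -0.003,"dz": -0.023,"rx": 0.015,"ry": 0.025,"rz": 0,"claw": -0.3},{"dx": 0.004,"dy": -0.002,"dz": -0.018,"rx": 0.011,"ry": 0.02,"rz": 0,"claw": -0.3},{"dx": 0.003,"dy": -0.002,"dz": -0.015,"rx": 0.0095,"ry": 0.0165,"rz": 0,"claw": -0.3},{"dx": 0.003,"dy": -0.002,"dz": -0.015,"rx": 0.0095,"ry": 0.0165,"rz": 0,"claw": -0.3}]}}

```text
t: 11.67
tool_pos: [649.7, -82.7, 134.7]
tool_rot: [-1.6, -0.017, -0.107]
ft_force: [0.3, 1.3, -2.0]
finger_gap: 59.6
grasp_force: 0.5
```

```bash
python3 chk.py 0.16
```

```text
11.67 [[0.513, 1.265, 0.189, 1.183, -1.244, 1.996, -0.493], [649.722, -82.697, 134.675], [-1.6, -0.017, -0.107], [0.287, 1.257, -1.95]] 59.6
cmd err P [651.1 -83.1 134.5] d [ 1.4 -0.4 -0.1] frac [ 0.011 -0.003 -0.001] rot [-0.012  0.037  0.108] 3.4
TR (np.int64(364), np.int64(282)) ang 0.034 r 179.5 1133
BR (np.int64(372), np.int64(297)) ang 0.009 r 214.0 1133
```

>>> {"api": "drive_tool", "payload": {"deltas": [{"dx": 0.002,"dy": -0.001,"dz": -0.013,"rx": 0.005,"ry": 0.009,"rz": 0,"claw": -0.3},{"dx": 0.002,"dy": -0.001,"dz": -0.013,"rx": 0.005,"ry": 0.009,"rz": 0,"claw": -0.3},{"dx": 0.002,"dy": -0.001,"dz": -0.013,"rx": 0.005,"ry": 0.009,"rz": 0,"claw": -0.3},{"dx": 0.001,"dy": -0.001,"dz": -0.013,"rx": 0.005,"ry": 0.009,"rz": 0,"claw": -0.3},{"dx": 0.001,"dy": 0,"dz": -0.013,"rx": 0,"ry": 0,"rz": 0,"claw": -0.3},{"dx": 0.001,"dy": 0,"dz": -0.013,"rx": 0,"ry": 0,"rz": 0,"claw": -0.3},{"dx": 0,"dy": 0,"dz": -0.013,"rx": 0,"ry": 0,"rz": 0,"claw": -0.3}]}}

```text
t: 12.3
tool_pos: [651.2, -83.3, 124.2]
tool_rot: [-1.591, -0.003, -0.094]
ft_force: [0.2, 0.2, 0.1]
finger_gap: 59.7
grasp_force: 0.0
```

```bash
python3 chk.py 0.10; python3 -c "
from go import *
import cv2
print(R.from_rotvec(o['tool_rot']).as_matrix().round(3).tolist())
c=ctrl.camera('scene')['frame'][170:370,190:430]
cv2.imwrite('pics/shut.png',cv2.convertScaleAbs(cv2.resize(c,(720,600),interpolation=3),alpha=1.7,beta=25))"
```

```text
12.3 [[0.519, 1.289, 0.179, 1.164, -1.243, 1.995, -0.51], [651.153, -83.264, 124.195], [-1.591, -0.003, -0.094], [0.171, 0.199, 0.144]] 59.7
cmd err P [652.6 -84.  123.1] d [ 1.4 -0.7 -1. ] frac [ 0.012 -0.006 -0.009] rot [0.031 0.102 0.11 ] 4.6
TR (np.int64(363), np.int64(283)) ang -0.009 r 176.2 1096
BR (np.int64(372), np.int64(298)) ang -0.004 r 214.5 1096
12.35 [[0.519, 1.29, 0.179, 1.164, -1.243, 1.995, -0.51], [651.02, -83.211, 123.821], [-1.591, -0.003, -0.094], [-0.09, 0.468, -0.388]] 59.8
[[0.996, 0.06, 0.058], [-0.057, -0.023, 0.998], [0.062, -0.998, -0.02]]
```

View pics/shut.png

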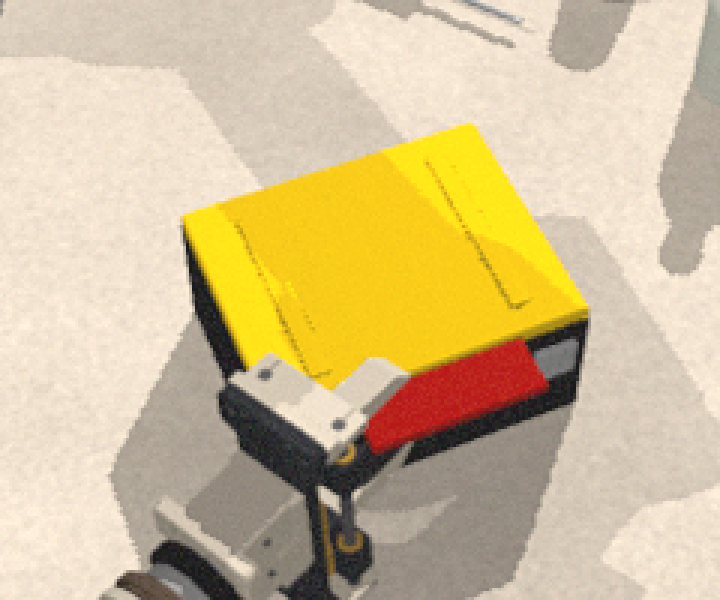

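The lid is shut flush on the case, with the lip at (365-550, 345-450) and the lower finger just below it. Before withdrawing I'll check where the tin is behind the wrist.

```bash
python3 - <<'E'
from h import *
A=load("scene0.npz");B=load("side0.npz")
print(tri(A,(224,452),B,(434,396)),plane(A,(225,470),0),plane(B,(433,420),0),"ring",tri(A,(175,403),B,(349,411)),"bin",plane(A,(312,438),60),plane(B,(456,350),60))
E
```

```text
(array([ 667.56309359, -410.24398612,   55.80452185]), np.float64(8.895771028655483)) [ 668.16276274 -418.9793277     0.        ] [ 6.72373980e+02 -4.24453056e+02  1.13686838e-13] ring (array([ 522.00656291, -390.3076019 ,   18.64648845]), np.float64(0.8789287096694051)) bin [ 767.55229694 -303.40696075   60.        ] [ 751.19323376 -321.94700313   60.        ]
```

>>> {"api": "drive_tool", "payload": {"deltas": [{"dx": -0.003,"dy": -0.06,"dz": -0.004,"rx": 0,"ry": 0,"rz": 0,"claw": -0.3},{"dx": -0.005,"dy": -0.1,"dz": 0,"rx": 0,"ry": 0,"rz": 0,"claw": -0.3},{"dx": -0.005,"dy": -0.12,"dz": 0,"rx": 0,"ry": 0,"rz": 0,"claw": -0.3},{"dx": -0.005,"dy": -0.12,"dz": 0,"rx": 0,"ry": 0,"rz": 0,"claw": -0.3},{"dx": -0.005,"dy": -0.12,"dz": 0,"rx": 0,"ry": 0,"rz": 0,"claw": -0.3},{"dx": 0,"dy": -0.05,"dz": 0,"rx": 0,"ry": 0,"rz": 0,"claw": -0.3},{"dx": 0,"dy": 0,"dz": 0,"rx": 0,"ry": 0,"rz": 0,"claw": -0.3}]}}

```text
t: 12.98
tool_pos: [647.8, -154.6, 123.3]
tool_rot: [-1.593, -0.0, -0.096]
ft_force: [0.1, 0.0, 0.3]
finger_gap: 59.6
grasp_force: 0.0
```

```bash
python3 chk.py 0.10; python3 -c "
from go import *
import cv2
c=ctrl.camera('scene')['frame'][170:480,130:430]
cv2.imwrite('pics/out.png',cv2.convertScaleAbs(cv2.resize(c,(580,600),interpolation=3),alpha=1.7,beta=25))"
```

```text
12.98 [[0.674, 1.345, 0.033, 0.999, -1.113, 2.004, -0.617], [647.838, -154.584, 123.309], [-1.593, -0.0, -0.096], [0.078, 0.05, 0.339]] 59.6
cmd err P [652.6 -84.  123.1] d [ 4.8 70.6 -0.2] frac [ 0.04   0.588 -0.001] rot [0.033 0.101 0.116] 4.7
TR (np.int64(363), np.int64(283)) ang -0.009 r 176.2 1196
BR (np.int64(372), np.int64(298)) ang -0.004 r 214.5 1196
13.03 [[0.672, 1.344, 0.033, 1.0, -1.114, 2.004, -0.616], [648.056, -153.023, 123.474], [-1.591, -0.002, -0.096], [-0.148, -0.555, 1.256]] 59.6
```

View pics/out.png

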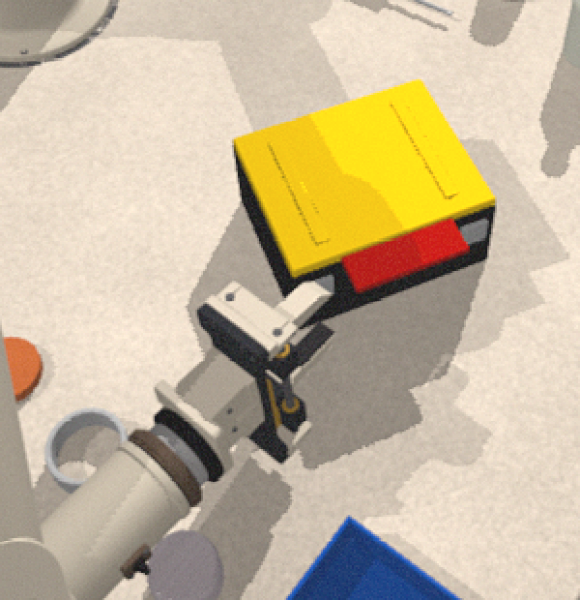

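The lid stays shut and the fingers are out past the lip's side (tip at (330,285), lip edge at (342,260)). Next I'll lift clear.

>>> {"api": "drive_tool", "payload": {"deltas": [{"dx": 0.04,"dy": -0.03,"dz": 0.08,"rx": 0,"ry": 0,"rz": 0,"claw": -0.3},{"dx": 0.04,"dy": -0.03,"dz": 0.15,"rx": 0,"ry": 0,"rz": 0,"claw": -0.3},{"dx": 0.02,"dy": -0.03,"dz": 0.2,"rx": 0,"ry": 0,"rz": 0,"claw": -0.3},{"dx": 0,"dy": -0.03,"dz": 0.2,"rx": 0,"ry": 0,"rz": 0,"claw": -0.3},{"dx": 0,"dy": -0.03,"dz": 0.2,"rx": 0,"ry": 0,"rz": 0,"claw": -0.3},{"dx": 0,"dy": -0.03,"dz": 0.2,"rx": 0,"ry": 0,"rz": 0,"claw": -0.3},{"dx": 0,"dy": 0,"dz": 0,"rx": 0,"ry": 0,"rz": 0,"claw": -0.3},{"dx": 0,"dy": 0,"dz": 0,"rx": 0,"ry": 0,"rz": 0,"claw": -0.3}]}}

```text
t: 13.75
tool_pos: [660.8, -172.5, 249.5]
tool_rot: [-1.593, -0.006, -0.095]
ft_force: [0.5, 0.7, -0.5]
finger_gap: 59.8
grasp_force: 0.0
```

```bash
python3 chk.py 0.10; python3 - <<'E'
from cell import ctrl
import numpy as np
# what moved on the scene, seen as differences at loose things' spots vs first picture
a=np.load("scene0.npz")["frame"].astype(int);b=ctrl.camera("scene")["frame"].astype(int)
for n,(x,y) in dict(tin=(225,465),ring=(175,403),stone=(133,362),wash=(438,180),jar=(394,152)).items():
    print(n,np.abs(a-b)[y-18:y+12,x-20:x+20].mean().round(1))
E
```

```text
13.75 [[0.758, 1.199, -0.138, 0.993, -1.05, 2.007, -0.806], [660.825, -172.503, 249.484], [-1.593, -0.006, -0.095], [0.51, 0.66, -0.455]] 59.8
cmd err P [652.6 -84.  123.1] d [  -8.2   88.5 -126.3] frac [-0.069  0.738 -1.053] rot [0.034 0.107 0.108] 4.7
TR (np.int64(363), np.int64(283)) ang -0.009 r 176.2 1201
BR (np.int64(372), np.int64(299)) ang -0.016 r 215.0 1201
tin 22.3
ring 25.6
stone 11.7
wash 12.6
jar 7.9
```

```bash
python3 -c "
from cell import ctrl
print(ctrl.job_done())"
```

```text
the job is handed in; nothing more can be done
None
```

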